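Unclip the bench press and close it on its latch

TASK

The small lever press is parked with an R-clip through its ram pin, and the glued copper collar on its anvil needs clamping while it sets. Pull the clip sideways out of the cross-drilled pin and put it in the steel parts tray, lying flat on the tray's floor. Then press the lever down until the sprung foot bears firmly on the collar, without crushing it, and the toothed pawl keeps it clamped when you let go; do not shift the other things on the bench.

Things in the scene. Friction and masses are not known exactly. Their poses are not given: they have to be found in the camera images.
- press: Fixed olive-grey lever press. Origin on the table under the ram pin's axis; x from the pin to the rear column, y towards the clip's loop, z up. Base 260 x 130 x 22 mm, x -90 to +170. Head top at z 150 mm, 44 mm wide, x -45 to +145; round guide bush on it, 38 mm across, top at z 158. Dark toothed spring pawl on the head's -y side, x -60 to -27, y -37 to -25, top at z 222 mm
- pin_hole (a point): Centre of the 9 mm cross hole in the ram pin, an upright steel pin 20 mm thick rising from the bush to the lever. The hole runs along the press's y, 162.5 mm above the table while the lever is up. The pin sinks with the lever, 0.12 m per rad; with the clip in, the clip lands on the bush and stops the lever after 0.04 to 0.08 rad
- clip_loop (a point): Centre of the loop of the R-clip (loose, 6 mm steel wire, 114 mm long, 57 g), 53 mm out from the pin's axis. x: out of the pin towards the loop, the way to pull; y: across the clip towards its wavy sprung leg; z: normal to its plane, level within 10 degrees. Loop 36 mm wide outside along y, 47 mm long, sides straight and parallel for x -10 to +10 mm; clear below it for 120 mm
- clip_tip (a point): Free end of the clip's straight leg: 83 mm along -x and 6.5 mm along -y from clip_loop, same axes; parked, it stands 30 mm out on the pin's other side. The wavy leg is sprung and hugs the pin: the clip comes out level with about 8 to 12 N, past its bump in about 20 mm of pull, clear of the pin after 45 mm
- lever (a joint): Lever angle: 0 = up (parked, sloping up to the grip by 0.18 rad), grows as the grip is pressed down, 0.42 = end stop. A light spring pushes it up: 2 to 4 N at the grip. A toothed spring pawl clicks past the lever's side blade from about 0.12 on, a tooth every 0.03 rad, and holds the released lever at the last tooth passed; the robot cannot let it up again, so press only once and not too far
- lever_grip (a point): On the axis of the lever's black round grip (26 mm thick, 96 mm long), 38 mm from its end. x: along the lever to its level hinge, 250 mm away; y: the press's y. It goes down 250 mm per rad, nearly straight. The lever is two flat bars, 44 mm wide in all, 18 mm high, about 50 mm above the clip: a gripper straight down on the loop may meet it, so lean up to 40 degrees to the +y side
- tray_in (a point): Open steel parts tray, fixed, 200 x 150 mm (x, y) outside, 25 mm high, walls 3 mm. This point is the centre of its inner floor, 3 mm above the table
- tube_a_mid (a point): Bystander: copper tube with a necked top standing upright, 40 mm in diameter, 158 mm high; its centre
- tube_b_mid (a point): Bystander: a second such copper tube; its centre
- toolholder_mid (a point): Bystander: steel lathe tool holder, 115 x 36 x 46 mm; its centre, 18 mm up
- chuck_key_mid (a point): Bystander: lathe chuck key lying flat, T-shaped, 140 x 130 x 18 mm; on the middle of its shank
- hammer_grip (a point): Bystander: hammer lying down; point on its handle
- nut_mid (a point): Bystander: knurled steel nut, 48 mm across, 34 mm high; its centre
- bar_mid (a point): Bystander: round brass bar lying down, 30 mm in diameter, 120 mm long; its centre
- foot: Round rubber-faced foot, 40 mm across, on the ram's lower end; origin at the pin's cross hole, its rubber face 72.5 mm below. Sinks with the pin. It is sprung on the ram, 5 N per mm: once it lands on the collar the force at the grip climbs from 4 N by about 1 N per mm. About 18 to 22 N at the grip clamps firmly and outlasts the slip back to a tooth; under 13 it may not; over 27 crushes the collar
- collar (a point): Point on top of the press's base plate under the copper collar, on the pin's axis, 22 mm above the table. The collar (42 mm across) sits above it on a screw anvil whose height is set differently each time: its top is 53 to 75 mm above the table, so the foot lands at a lever angle of 0.12 to 0.31, to be found by feel
Things that resemble listed ones, but are neither listed nor needed, are in the scene too. Of the things that look like the part that bears clip_loop, the smallest one is meant.

How it is judged:
By the outcome, as a careful person would: the job done as asked, in the order asked, and still so for the second after the job is handed in, with the robot touching nothing.
It also fails if it takes over 61 s, if anything falls off the work surface, if the arm or the gripper's body presses on something with over 40 N, if the wrist force passes 120 N, or if a joint passes its speed limit or range.

ROBOT

A 6-joint arm with a two-finger parallel gripper is mounted at the origin on the work surface. World frame = base frame: x ahead of the robot, y to its left, z up, the work surface at z = 0. Lengths are in m, angles in rad, forces in N, time in s.
With the tool pointing down it reaches from about 0.35 to 0.85 m from the base axis. Payload 8.1 kg.
Tool frame: the origin (TCP) lies between the finger pads; the fingertips stand 11 mm ahead of it and the grasp point (between the pads) lies 8 mm behind it (tips_ahead is the z of the fingertips in the tool frame, in m); z points along the fingers, y is the line along which they close (so a half turn about z gives the same grasp; the last joint's range is limited). The gripper opens to 93 mm and grips with 3 to 60 N. Pads are 15 mm wide; open, the fingers measure 128 mm over their backs; the gripper's body (75 mm by 188 mm) begins 65 mm behind the grasp point.
Start: joints at [-1.294, 0.13, 1.488, -0, 1.523, -0.085], TCP at [0.212, -0.561, 0.23] pointing down, gripper open.
Joint ranges: [-2.96, 2.96], [-0.89, 2.26], [0.02, 2.5], [-1.34, 4.48], [0, 2.73], [-2.66, 2.66]. Speed limits (rad/s): [2.39, 2.39, 2.79, 3.14, 3.14, 3.14].

INTERFACE

Orientations are given as a rotation vector (axis times angle).
In Python, from plant import read_state, read_camera, close_job, tips_ahead gives the robot as it stands. The module is installed in compiled form; this text tells all that it offers.
- The arm moves only by the tool move_arm, never from a script. Its argument "plan" is a list of rows, each a list of 7 numbers: the turn, a rotation vector about the tool's x, y, z in units of 6 degrees (1.0 is 6 degrees), then the shift along the tool's x, y, z in units of 25 mm (1.0 is 25 mm), then the finger opening in mm, from 0 to 93. A call has exactly 10 rows; each row shifts and turns the commanded pose from where the row before left it, along the tool's axes as they then stand; what a row does not reach is not made up. A row lasts 1/10 s, in which the tool goes at most 50 mm and 8.59 degrees, less where a joint would pass 70% of its speed; a pose out of reach is approached as far as the arm can. A call is refused whole if a number of a shift passes 1 or a number of a turn 1, either way. A call with a gripper value outside its range is refused whole. The fingers move at their own pace and stop on an object; "force" is the grip in N (left out, the last holds). Time passes only in rows, so rows that do not move let the fingers close, or fill a call up. It gives the time, the measured TCP pose, the force, the opening and the grip force at its end, in the units of the state.
- read_state(): the state, without advancing time (a new reading comes with each control period).
- read_camera(name): name is "side" or "top" or "wrist"; returns a dict with "frame" (384x512x3 uint8, red, green, blue), "z_map" (384x512 float32, m along the optical axis (not along the pixel's ray), 0 where there is no reading), "fx", "fy", "cx", "cy" (pixels), "rvec" (rotation vector, rad) and "tvec" (3), from world to camera coordinates, as OpenCV has them. Camera axes: x right, y down, z forward; pixel columns grow to the right and rows downward; lengths in m; the calibration is good to about 2 mm. A picture is of the moment at which its call begins.
- close_job(): hands the job in; it is judged then, once.
The state is a dict: "t": time; "q": joint angles; "dq": joint speeds; "joint_torque": joint torques, N m; "tool_pos": TCP position; "orientation": TCP orientation; "force": force on the tool from outside, world axes, zero at the start; "wrist_torque": the same for the moment, N m; "opening": finger opening in m; "gripper_force": force on a finger pad.
Only numpy, scipy, OpenCV 4.12 (cv2) and the standard library are available. Lean on these libraries where they do the work, as an engineer would, in place of code of your own. Each camera call takes 0.05 s, during which the arm holds its last target. There are 200 camera calls.

## Working session

There is one attempt and no reset: what is moved stays moved. The work goes in short steps, Python scripts to look and compute and a tool call to move; the robot and the scene stay as the last step left them, time stands still between calls to the robot, and variables do not carry over. Pictures are saved under pics/ and viewed, at most 10 in all, crops included, and the job is handed in when it is done.

Besides the shell and the picture viewer there is one more tool, called after "Request:" as name(argument=value, ...) on one line, values as JSON. move_arm: Moves the arm, as the interface text tells. Its arguments: {"type":"object","properties":{"plan":{"type":"array","items":{"type":"array","items":{"type":"number"}}},"force":{"type":"number"}},"required":["plan"]}

```bash
mkdir -p pics; cat > h.py <<'E'
import numpy as np, cv2
from scipy.spatial.transform import Rotation as R
from plant import *
def cam(n):
    c=read_camera(n); c['R']=R.from_rotvec(np.array(c['rvec']).ravel()).as_matrix(); c['t']=np.array(c['tvec']).ravel(); return c
def pt(c,u,v,z=None):  # depth-based
    z=c['z_map'][int(v),int(u)] if z is None else z
    p=np.array([(u-c['cx'])/c['fx']*z,(v-c['cy'])/c['fy']*z,z]); return c['R'].T@(p-c['t'])
def cloud(c):
    v,u=np.mgrid[:384,:512]; z=c['z_map']
    P=np.stack([(u-c['cx'])/c['fx']*z,(v-c['cy'])/c['fy']*z,z],-1); return (P-c['t'])@c['R']
def proj(c,p):
    q=c['R']@np.array(p)+c['t']; return np.array([c['fx']*q[0]/q[2]+c['cx'],c['fy']*q[1]/q[2]+c['cy']])
E
python3 - <<'E'
from h import *
import pickle
t,s=cam('top'),cam('side')
pickle.dump((t,s),open('c0.pkl','wb'))
for n,c in(('top',t),('side',s)):
    cv2.imwrite(f'pics/{n}0.png',cv2.resize(c['frame'][:,:,::-1],(800,600),interpolation=cv2.INTER_CUBIC))
    print(n,c['fx'],-c['R'].T@c['t'],c['R'][2])
print(read_state())
E
```

```text
top 449.65393781531736 [0.18430014 0.05727502 1.76331078] [ 0.16953151  0.01478408 -0.98541387]
side 497.4080653398055 [0.09758379 1.19176967 0.92185128] [ 0.25988908 -0.79828324 -0.54332452]
{'t': 0.1, 'q': array([-1.29440532e+00,  1.31054609e-01,  1.48915933e+00,  9.78141222e-06,
        1.52301276e+00, -8.53833170e-02]), 'dq': array([ 0.00241256, -0.00047925, -0.00266576,  0.00130574,  0.00010444,
       -0.00107631]), 'joint_torque': array([ 4.82086198e-04, -5.61337495e+01, -4.93097341e+01,  7.68106082e-02,
        2.90867407e-02, -7.52934670e-05]), 'tool_pos': array([ 0.21225922, -0.56067368,  0.22871694]), 'orientation': array([-3.08873507e+00, -5.64886317e-01,  2.29367848e-04]), 'force': array([-0.29043797,  0.57108202,  0.47795054]), 'wrist_torque': array([ 0.01582999,  0.03594683, -0.03614124]), 'gripper_force': 0.0, 'opening': 0.09291763131826795}
```

View pics/top0.png

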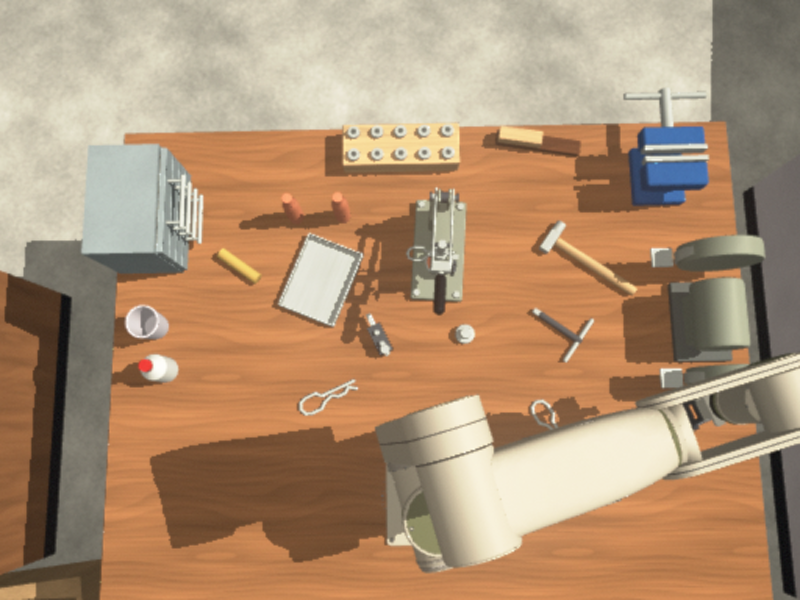

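View pics/side0.png

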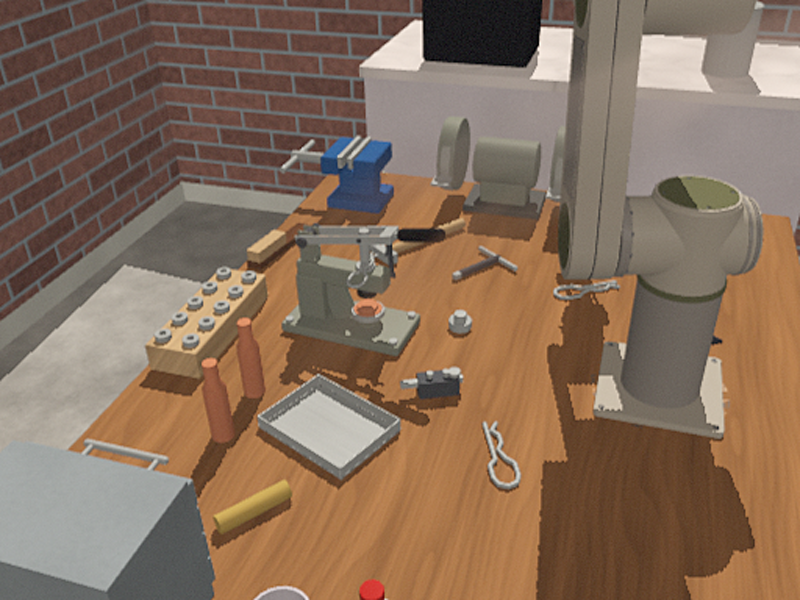

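The top view shows three R-clip candidates: one in the press at (415,253), one on the bench at (327,397) and one on the bench at (543,412). In the side view they are at (362,275), (503,460) and (587,290). The parked one in the pin, which is also the smallest, is the one I want. The press is at (440,250), with its grip towards the robot, and the tray is at (320,280).

```bash
python3 - <<'E'
from h import *
import pickle
t,s=pickle.load(open('c0.pkl','rb'))
a=t['frame'][115:205,250:310]; b=s['frame'][135:230,175:290]
a=cv2.resize(a,(400,600),interpolation=cv2.INTER_CUBIC); b=cv2.resize(b,(400,330),interpolation=cv2.INTER_CUBIC)
im=np.zeros((600,800,3),np.uint8); im[:,:400]=a; im[:330,400:]=b
cv2.imwrite('pics/crop1.png',im[:,:,::-1])
P=cloud(t)
hsv=cv2.cvtColor(t['frame'],cv2.COLOR_RGB2HSV)
# base plate top z 22mm
reg=np.zeros((384,512),bool); reg[110:210,245:315]=1
m=reg&(abs(P[...,2]-.022)<.006)
m=cv2.morphologyEx(m.astype(np.uint8),cv2.MORPH_OPEN,np.ones((2,2)))
print('base',cv2.minAreaRect(P[m>0][:,:2].astype(np.float32)*1000))
# black grip
m=reg&(hsv[...,2]<60)&(P[...,2]>.17); g=P[m]; print('grip',m.sum(),g.mean(0),g.min(0),g.max(0))
# tray rim
reg[:]=0; reg[140:220,170:240]=1
m=reg&(P[...,2]>.018)&(P[...,2]<.04); print('tray',m.sum(),cv2.minAreaRect(P[m][:,:2].astype(np.float32)*1000))
# clip loop pixels heights
for v in range(154,172,2): print(v,[ '%.0f'%(1000*P[v,u,2]) for u in range(256,300,2)])
E
```

```text
base ((459.5634765625, -26.73352813720703), (130.7883758544922, 561.8036499023438), 85.595703125)
grip 3 [ 0.47334207 -0.01487953  0.25062749] [ 0.46520293 -0.0150454   0.25018253] [ 0.47923213 -0.01467295  0.25098429]
tray 240 ((540.2957763671875, 248.7550811767578), (241.05728149414062, 316.7524108886719), 88.3847885131836)
154 ['-4', '3', '-4', '-3', '-5', '19', '16', '23', '19', '18', '142', '152', '153', '235', '235', '154', '223', '25', '21', '17', '19', '-2']
156 ['3', '-1', '-3', '-4', '1', '28', '27', '21', '29', '19', '1763', '226', '234', '232', '226', '226', '231', '17', '28', '22', '23', '4']
158 ['-3', '-3', '-4', '154', '159', '154', '157', '160', '16', '18', '145', '154', '215', '237', '239', '215', '230', '20', '23', '17', '25', '8']
160 ['1', '3', '1', '148', '1', '27', '20', '21', '163', '152', '164', '167', '194', '209', '199', '145', '233', '25', '17', '21', '23', '-4']
162 ['1', '5', '154', '4', '19', '15', '19', '17', '24', '53', '229', '159', '165', '173', '160', '159', '231', '165', '18', '20', '27', '6']
164 ['-2', '3', '-2', '152', '17', '23', '18', '27', '165', '161', '232', '167', '162', '161', '168', '146', '236', '224', '227', '25', '23', '-7']
166 ['-3', '3', '-1', '4', '158', '162', '152', '161', '56', '61', '242', '147', '148', '156', '152', '150', '229', '15', '22', '27', '25', '-4']
168 ['1', '8', '6', '-2', '23', '24', '21', '16', '55', '48', '245', '237', '241', '237', '240', '237', '245', '213', '23', '23', '16', '3']
170 ['-5', '-6', '4', '1', '20', '17', '27', '25', '49', '56', '237', '242', '238', '240', '237', '245', '240', '209', '28', '28', '19', '1']
```

View pics/crop1.png

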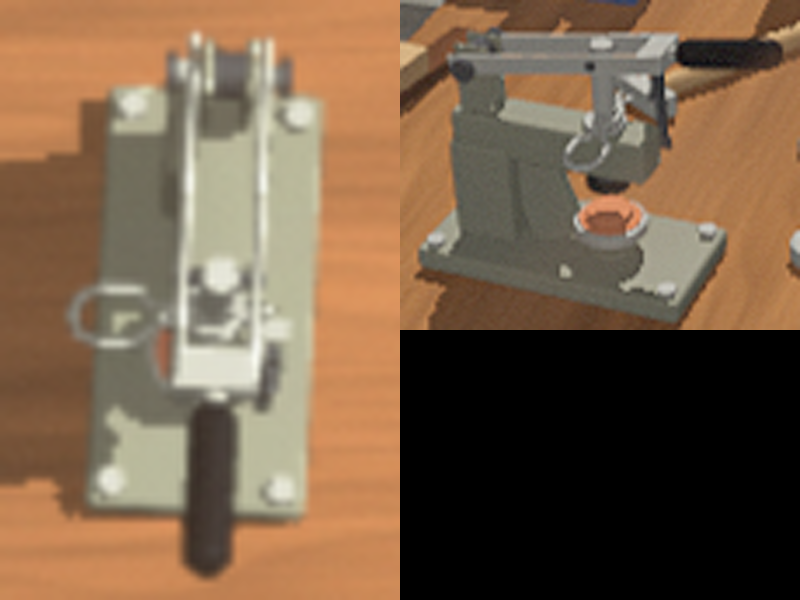

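The crop confirms the choice: the loop is at crop (112,315), the straight leg goes into the pin at the right, and the lever's black grip is at (208,490). Next I turn the corners, loop and grip into coordinates.

```bash
cat >> h.py <<'E'
def ray(c,u,v,z):
    o=-c['R'].T@c['t']; d=c['R'].T@np.array([(u-c['cx'])/c['fx'],(v-c['cy'])/c['fy'],1.]); return o+d*(z-o[2])/d[2]
def tri(c1,p1,c2,p2):
    A=[];b=[]
    for c,p in((c1,p1),(c2,p2)):
        o=-c['R'].T@c['t']; d=c['R'].T@np.array([(p[0]-c['cx'])/c['fx'],(p[1]-c['cy'])/c['fy'],1.]); d/=np.linalg.norm(d)
        M=np.eye(3)-np.outer(d,d); A.append(M); b.append(M@o)
    return np.linalg.lstsq(np.vstack(A),np.hstack(b),rcond=None)[0]
E
python3 - <<'E'
from h import *
import pickle
t,s=pickle.load(open('c0.pkl','rb'))
np.set_printoptions(precision=4,suppress=True)
f=lambda x,y:(250+x/6.667-.5,115+y/6.667-.5)
C=np.array([ray(t,*f(*p),.022) for p in((108,88),(322,98),(302,518),(88,508))]); print('base',C, 'L',np.linalg.norm(C[0]-C[3]),np.linalg.norm(C[0]-C[1]))
X=(C[0]+C[1]-C[2]-C[3])/2; X/=np.linalg.norm(X); Y=np.array([-X[1],X[0],0]); O=C.mean(0)-X*.04
print('yaw',np.degrees(np.arctan2(X[1],X[0])),'origin',O)
sf=lambda x,y:(175+x*115/400-.5,135+y*95/330-.5)
for n,p in(('loopL',(68,316)),('loopC',(112,315)),('looptop',(112,287)),('loopbot',(112,343))): print(n,ray(t,*f(*p),.1625))
print('loop tri',tri(t,f(112,315),s,sf(587-400,151)))
print('pred loop',O+Y*.053+[0,0,.1625-.022])
print('grip end',tri(t,f(205,572),s,sf(781-400,52)),'grip start',tri(t,f(212,402),s,sf(680-400,53)))
T=np.array([ray(t,x*.64-.5,y*.64-.5,.025) for x,y in((311,234),(362,251),(332,327),(278,306))]);print('tray',T,T.mean(0),np.linalg.norm(T[0]-T[1]),np.linalg.norm(T[1]-T[2]))
E
```

```text
base [[ 0.7474  0.022   0.022 ]
 [ 0.7385 -0.1068  0.022 ]
 [ 0.4819 -0.0869  0.022 ]
 [ 0.49    0.0389  0.022 ]] L 0.2578847686820426 0.1291249470198169
yaw -4.103769549087924 origin [ 0.5745 -0.0303  0.022 ]
loopL [0.5724 0.0494 0.1625]
loopC [0.5725 0.0252 0.1625]
looptop [0.5883 0.0249 0.1625]
loopbot [0.5568 0.0256 0.1625]
loop tri [0.5725 0.0249 0.1576]
pred loop [0.5783 0.0225 0.1625]
grip end [ 0.4142 -0.0178  0.2529] grip start [ 0.5048 -0.0248  0.236 ]
tray [[0.6622 0.2921 0.025 ]
 [0.615  0.1619 0.025 ]
 [0.4213 0.2383 0.025 ]
 [0.4769 0.3743 0.025 ]] [0.5439 0.2667 0.025 ] 0.13853772866586656 0.20822687445092555
```

```bash
cat >> h.py <<'E'
np.set_printoptions(precision=4,suppress=True)
PX=np.array([.9974,-.0716,0]); PY=np.array([.0716,.9974,0])
def ori(lean,yaw=0):  # tool y=press X, leaning to +PY; yaw about world z
    R0=R.from_matrix(np.stack([PY,PX,[0,0,-1.]],1))
    return R.from_rotvec([0,0,np.radians(yaw)])*R0*R.from_rotvec([0,-np.radians(lean),0])
def plan(p1,R1,n,p0=None,R0=None):
    st=read_state()
    p0=np.array(st['tool_pos']) if p0 is None else np.array(p0); R0=R.from_rotvec(st['orientation']) if R0 is None else R0
    w=(R0.inv()*R1).as_rotvec(); d=(np.array(p1)-p0)/n
    for k in range(n):
        Rk=R0*R.from_rotvec(w*k/n)
        print((np.round(np.r_[np.degrees(w)/n/6, Rk.inv().apply(d)/.025],2)+0).tolist())
E
python3 -c "
from h import *
plan([.5785,.10,.38],ori(25),32)"
```

```text
[-0.07, -0.12, -0.33, 0.72, -0.61, -0.19]
[-0.07, -0.12, -0.33, 0.74, -0.58, -0.2]
[-0.07, -0.12, -0.33, 0.76, -0.56, -0.22]
[-0.07, -0.12, -0.33, 0.77, -0.53, -0.23]
[-0.07, -0.12, -0.33, 0.79, -0.5, -0.24]
[-0.07, -0.12, -0.33, 0.8, -0.47, -0.26]
[-0.07, -0.12, -0.33, 0.81, -0.44, -0.27]
[-0.07, -0.12, -0.33, 0.83, -0.41, -0.28]
[-0.07, -0.12, -0.33, 0.84, -0.38, -0.3]
[-0.07, -0.12, -0.33, 0.84, -0.34, -0.31]
[-0.07, -0.12, -0.33, 0.85, -0.31, -0.32]
[-0.07, -0.12, -0.33, 0.86, -0.28, -0.33]
[-0.07, -0.12, -0.33, 0.86, -0.25, -0.35]
[-0.07, -0.12, -0.33, 0.87, -0.21, -0.36]
[-0.07, -0.12, -0.33, 0.87, -0.18, -0.37]
[-0.07, -0.12, -0.33, 0.87, -0.15, -0.38]
[-0.07, -0.12, -0.33, 0.87, -0.11, -0.39]
[-0.07, -0.12, -0.33, 0.87, -0.08, -0.41]
[-0.07, -0.12, -0.33, 0.87, -0.05, -0.42]
[-0.07, -0.12, -0.33, 0.86, -0.01, -0.43]
[-0.07, -0.12, -0.33, 0.86, 0.02, -0.44]
[-0.07, -0.12, -0.33, 0.85, 0.05, -0.45]
[-0.07, -0.12, -0.33, 0.84, 0.09, -0.46]
[-0.07, -0.12, -0.33, 0.83, 0.12, -0.47]
[-0.07, -0.12, -0.33, 0.82, 0.15, -0.48]
[-0.07, -0.12, -0.33, 0.81, 0.18, -0.48]
[-0.07, -0.12, -0.33, 0.8, 0.22, -0.49]
[-0.07, -0.12, -0.33, 0.78, 0.25, -0.5]
[-0.07, -0.12, -0.33, 0.77, 0.28, -0.51]
[-0.07, -0.12, -0.33, 0.75, 0.31, -0.52]
[-0.07, -0.12, -0.33, 0.73, 0.34, -0.52]
[-0.07, -0.12, -0.33, 0.72, 0.37, -0.53]
```

Request:
move_arm(plan=[[-0.07,-0.12,-0.33,0.72,-0.61,-0.4,60],[-0.07,-0.12,-0.33,0.74,-0.58,-0.4,60],[-0.07,-0.12,-0.33,0.76,-0.56,-0.4,60],[-0.07,-0.12,-0.33,0.77,-0.53,-0.4,60],[-0.07,-0.12,-0.33,0.79,-0.5,-0.4,60],[-0.07,-0.12,-0.33,0.8,-0.47,-0.4,60],[-0.07,-0.12,-0.33,0.81,-0.44,-0.4,60],[-0.07,-0.12,-0.33,0.83,-0.41,-0.4,60],[-0.07,-0.12,-0.33,0.84,-0.38,-0.4,60],[-0.07,-0.12,-0.33,0.84,-0.34,-0.4,60]], force=40)

```text
t: 1.1
tool_pos: [0.3286, -0.3519, 0.3143]
orientation: [2.853, 1.057, -0.168]
force: [0.1, -0.9, 1.4]
opening: 0.0599
gripper_force: 0.0
```

Request:
move_arm(plan=[[-0.07,-0.12,-0.33,0.85,-0.31,-0.4,60],[-0.07,-0.12,-0.33,0.86,-0.28,-0.4,60],[-0.07,-0.12,-0.33,0.86,-0.25,-0.4,60],[-0.07,-0.12,-0.33,0.87,-0.21,-0.4,60],[-0.07,-0.12,-0.33,0.87,-0.18,-0.4,60],[-0.07,-0.12,-0.33,0.87,-0.15,-0.4,60],[-0.07,-0.12,-0.33,0.87,-0.11,-0.4,60],[-0.07,-0.12,-0.33,0.87,-0.08,-0.41,60],[-0.07,-0.12,-0.33,0.87,-0.05,-0.42,60],[-0.07,-0.12,-0.33,0.86,-0.01,-0.43,60]])

```text
t: 2.1
tool_pos: [0.4454, -0.1453, 0.368]
orientation: [2.536, 1.485, -0.321]
force: [0.2, -0.0, 0.0]
opening: 0.0599
gripper_force: 0.0
```

```bash
python3 -c "
from h import *
print(read_state()['tool_pos'],read_state()['q'])
plan([.5785,.10,.35],ori(25),12)"
```

```text
[ 0.4454 -0.1453  0.368 ] [-0.2056 -0.2086  1.5959 -0.29    1.783   0.2484]
[-0.08, -0.11, -0.34, 0.91, -0.01, -0.2]
[-0.08, -0.11, -0.34, 0.91, 0.02, -0.21]
[-0.08, -0.11, -0.34, 0.9, 0.06, -0.22]
[-0.08, -0.11, -0.34, 0.9, 0.09, -0.23]
[-0.08, -0.11, -0.34, 0.89, 0.13, -0.24]
[-0.08, -0.11, -0.34, 0.88, 0.16, -0.25]
[-0.08, -0.11, -0.34, 0.87, 0.19, -0.26]
[-0.08, -0.11, -0.34, 0.86, 0.22, -0.27]
[-0.08, -0.11, -0.34, 0.85, 0.26, -0.28]
[-0.08, -0.11, -0.34, 0.84, 0.29, -0.28]
[-0.08, -0.11, -0.34, 0.83, 0.32, -0.29]
[-0.08, -0.11, -0.34, 0.81, 0.35, -0.3]
```

Request:
move_arm(plan=[[-0.1,-0.13,-0.4,1.0,0.0,-0.3,60],[-0.1,-0.13,-0.4,1.0,0.03,-0.3,60],[-0.1,-0.13,-0.4,1.0,0.06,-0.3,60],[-0.1,-0.13,-0.4,1.0,0.1,-0.3,60],[-0.1,-0.13,-0.4,1.0,0.15,-0.3,60],[-0.1,-0.13,-0.4,1.0,0.2,-0.3,60],[-0.1,-0.13,-0.4,1.0,0.23,-0.3,60],[-0.1,-0.13,-0.4,1.0,0.27,-0.3,60],[-0.1,-0.13,-0.4,1.0,0.3,-0.3,60],[-0.1,-0.13,-0.4,1.0,0.33,-0.3,60]])

```text
t: 3.1
tool_pos: [0.5657, 0.091, 0.3534]
orientation: [2.063, 1.913, -0.451]
force: [-1.0, -0.5, -0.4]
opening: 0.06
gripper_force: 0.0
```

```bash
python3 - <<'E'
from h import *
import pickle
w=cam('wrist'); s=read_state(); pickle.dump((w,s),open('w1.pkl','wb'))
cv2.imwrite('pics/w1.png',cv2.resize(w['frame'][:,:,::-1],(800,600),interpolation=cv2.INTER_CUBIC))
print(s['tool_pos'],-w['R'].T@w['t'],w['R'][2],proj(w,[.574,.025,.16])/.64)
plan([.5785,.088,.296],ori(25),5)
E
```

```text
[0.5661 0.0944 0.3515] [0.5751 0.2168 0.4662] [-0.0455 -0.6246 -0.7797] [413.7772 241.3321]
[0.0, -0.01, 0.0, 0.15, 0.1, 0.42]
[0.0, -0.01, 0.0, 0.15, 0.1, 0.42]
[0.0, -0.01, 0.0, 0.15, 0.1, 0.42]
[0.0, -0.01, 0.0, 0.15, 0.1, 0.42]
[0.0, -0.01, 0.0, 0.15, 0.1, 0.42]
```

View pics/w1.png

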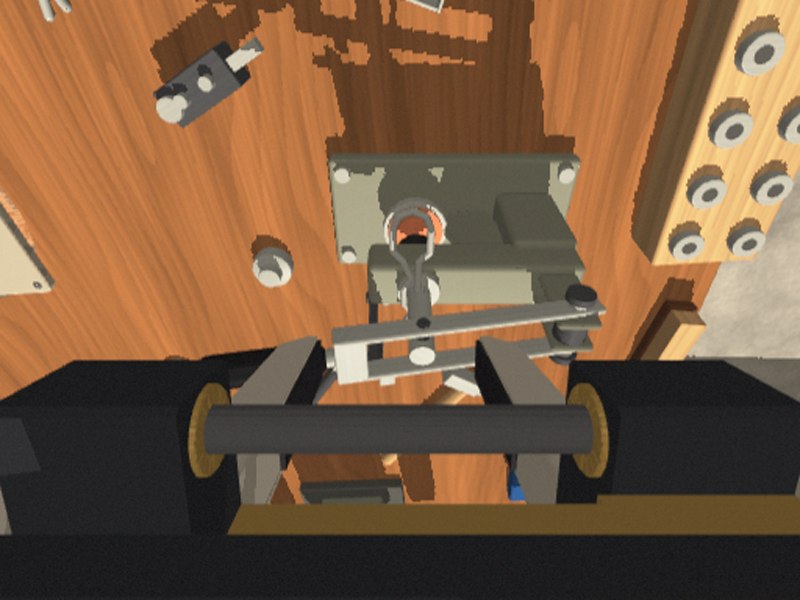

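The wrist view shows the loop around (411,225), the pin at (422,290) and the fingers on either side. I take a close crop for the loop's ends and sides.

```bash
python3 - <<'E'
from h import *
import pickle
w,s=pickle.load(open('w1.pkl','rb'))
cv2.imwrite('pics/w1c.png',cv2.resize(w['frame'][115:205,230:300,::-1],(466,600),interpolation=cv2.INTER_CUBIC))
print(w['fx'])
for p in([.574,.025,.16],[.5757,.0484,.16],[.5725,.0015,.16]): print(proj(w,p))
P=cloud(w)
for v in range(124,164,3): print(v,[ '%.0f'%(1000*P[v,u,2]) for u in range(244,284,2)])
E
```

```text
290.031225244808
[264.8174 154.4526]
[265.2143 137.554 ]
[264.6111 170.0747]
124 ['22', '22', '22', '21', '20', '21', '21', '22', '22', '21', '22', '23', '21', '22', '22', '22', '21', '22', '21', '22']
127 ['21', '22', '21', '22', '21', '21', '21', '42', '44', '47', '48', '49', '49', '46', '45', '22', '21', '22', '21', '21']
130 ['22', '20', '22', '21', '21', '47', '49', '53', '53', '53', '53', '52', '52', '52', '52', '52', '49', '46', '22', '22']
133 ['20', '22', '23', '47', '52', '52', '54', '54', '153', '155', '154', '154', '58', '56', '55', '54', '54', '53', '50', '23']
136 ['22', '21', '51', '54', '54', '155', '155', '155', '157', '156', '157', '157', '156', '156', '156', '56', '55', '54', '55', '53']
139 ['21', '47', '52', '54', '155', '156', '156', '155', '58', '61', '60', '63', '63', '156', '159', '157', '56', '57', '56', '53']
142 ['21', '53', '54', '155', '156', '157', '60', '63', '65', '65', '63', '65', '65', '65', '157', '158', '157', '56', '56', '53']
145 ['22', '52', '56', '157', '159', '62', '63', '64', '65', '63', '64', '64', '63', '65', '65', '157', '158', '56', '58', '56']
148 ['22', '54', '56', '157', '158', '64', '64', '63', '63', '65', '63', '64', '64', '64', '64', '158', '158', '62', '56', '56']
151 ['22', '51', '56', '158', '158', '64', '65', '63', '92', '94', '97', '96', '98', '95', '93', '159', '159', '63', '55', '56']
154 ['20', '21', '53', '158', '158', '65', '93', '96', '97', '98', '97', '98', '97', '97', '98', '160', '160', '56', '57', '53']
157 ['117', '116', '117', '159', '158', '117', '116', '116', '117', '116', '116', '116', '116', '117', '117', '159', '160', '117', '117', '116']
160 ['125', '125', '125', '159', '159', '157', '126', '125', '125', '124', '124', '124', '124', '125', '157', '160', '160', '125', '125', '124']
163 ['133', '131', '132', '132', '160', '160', '159', '131', '131', '133', '133', '134', '132', '159', '160', '161', '133', '132', '132', '132']
```

View pics/w1c.png

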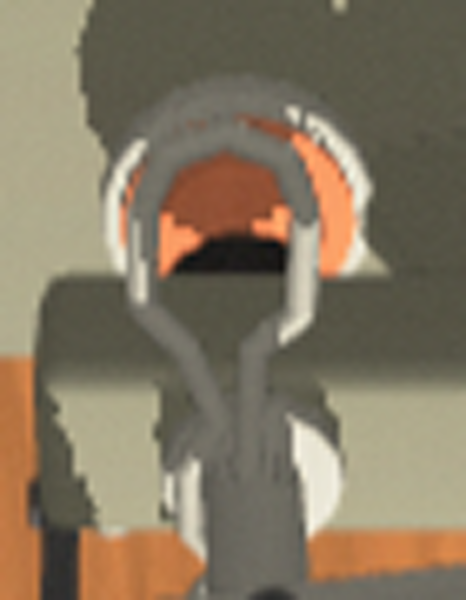

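```bash
python3 - <<'E'
from h import *
import pickle
w,s=pickle.load(open('w1.pkl','rb'))
P=cloud(w)[128:158,240:290].reshape(-1,3); P=P[(P[:,2]>.148)&(P[:,2]<.168)]
a,b=P@PX,P@PY
print(len(P),'PX',a.min(),a.max(),'PY',b.min(),b.max())
A=np.c_[a-a.mean(),b-b.mean(),np.ones(len(a))]; print(np.linalg.lstsq(A,P[:,2],rcond=None)[0],'slopes PX,PY')
m=(b>b.max()-.032)&(b<b.max()-.015)
for sgn in (a<(a.min()+a.max())/2, a>(a.min()+a.max())/2):
    k=m&sgn; print('side',a[k].mean(),np.polyfit(b[k],a[k],1)[0],P[k,2].mean())
c=PX*(a.min()+a.max())/2+PY*(b.max()-.0235); print('centre est',c)
E
```

```text
298 PX 0.5510782372529779 0.5861352284698713 PY 0.06029896664366884 0.09347465694021442
[ 0.0233 -0.1198  0.1571] slopes PX,PY
side 0.5536413585925356 0.039212487852508145 0.1578498728074471
side 0.5831801836251211 -0.009172597514811216 0.1585673283645848
centre est [0.5721 0.0291 0.    ]
```

```bash
python3 -c "
from h import *
plan([.575,.070,.2506],ori(25),7)
plan([.572,.028,.160],ori(25),6,[.575,.070,.2506],ori(25))"
```

```text
[0.0, -0.01, 0.0, 0.12, 0.06, 0.58]
[0.0, -0.01, 0.0, 0.12, 0.06, 0.58]
[0.0, -0.01, 0.0, 0.12, 0.06, 0.58]
[0.0, -0.01, 0.0, 0.12, 0.06, 0.58]
[0.0, -0.01, 0.0, 0.12, 0.06, 0.58]
[0.0, -0.01, 0.0, 0.12, 0.06, 0.58]
[0.0, -0.01, 0.0, 0.12, 0.06, 0.58]
[0.0, 0.0, 0.0, 0.0, 0.0, 0.67]
[0.0, 0.0, 0.0, 0.0, 0.0, 0.67]
[0.0, 0.0, 0.0, 0.0, 0.0, 0.67]
[0.0, 0.0, 0.0, 0.0, 0.0, 0.67]
[0.0, 0.0, 0.0, 0.0, 0.0, 0.67]
[0.0, 0.0, 0.0, 0.0, 0.0, 0.67]
```

Request:
move_arm(plan=[[0,0,0,0.12,0.06,0.58,60],[0,0,0,0.12,0.06,0.58,60],[0,0,0,0.12,0.06,0.58,60],[0,0,0,0.12,0.06,0.58,60],[0,0,0,0.12,0.06,0.58,60],[0,0,0,0.12,0.06,0.58,60],[0,0,0,0.12,0.06,0.58,60],[0,0,0,0,0,0.6,60],[0,0,0,0,0,0.2,60],[0,0,0,0,0,0,60]])

```text
t: 4.15
tool_pos: [0.5732, 0.0571, 0.2339]
orientation: [2.065, 1.911, -0.452]
force: [-0.1, 0.2, 0.8]
opening: 0.0599
gripper_force: 0.0
```

```bash
python3 - <<'E'
from h import *
import pickle
plan([.572,.028,.160],ori(25),8)
w=cam('wrist')
P=cloud(w).reshape(-1,3); a,b=P@PX,P@PY
k=(P[:,2]>.145)&(P[:,2]<.166)&(b>.045)&(b<.11)&(a>.53)&(a<.61); a,b,z=a[k],b[k],P[k,2]
print(k.sum(),a.min(),a.max(),b.max())
for lo in np.arange(.045,.095,.008):
    m=(b>=lo)&(b<lo+.008)
    if m.any(): print(round(lo,3),a[m].min(),a[m].max(),z[m].mean(), z[m].max())
E
```

```text
[0.0, -0.01, -0.01, 0.02, 0.01, 0.4]
[0.0, -0.01, -0.01, 0.02, 0.0, 0.4]
[0.0, -0.01, -0.01, 0.02, 0.0, 0.4]
[0.0, -0.01, -0.01, 0.02, 0.0, 0.4]
[0.0, -0.01, -0.01, 0.02, 0.0, 0.4]
[0.0, -0.01, -0.01, 0.02, 0.0, 0.4]
[0.0, -0.01, -0.01, 0.02, 0.0, 0.4]
[0.0, -0.01, -0.01, 0.02, 0.0, 0.4]
870 0.5506670975853816 0.5865907039567949 0.09376760145566901
0.045 0.554955402398701 0.5837666391840374 0.1603712271629163 0.16260869422702953
0.053 0.5506670975853816 0.5862059831843659 0.15975343045689472 0.1619806476254798
0.061 0.550971441083822 0.5861382623528011 0.15877515440363557 0.16082578375686274
0.069 0.5512707868813154 0.5865907039567949 0.1579344004474129 0.15987044786838017
0.077 0.5515428718233617 0.5855957986442836 0.15698371280948803 0.1590638014863079
0.085 0.5551780854882131 0.5820283499311586 0.15584177923358208 0.1586216263234325
0.093 0.5666388553364662 0.5690304185161527 0.15560988262823378 0.15586805791660002
```

Request:
move_arm(plan=[[0,0,0,0.02,0,0.45,60],[0,0,0,0.02,0,0.45,60],[0,0,0,0.02,0,0.45,60],[0,0,0,0.02,0,0.45,60],[0,0,0,0.02,0,0.45,60],[0,0,0,0.02,0,0.45,60],[0,0,0,0.02,0,0.3,60],[0,0,0,0,0,0.15,60],[0,0,0,0,0,0,60],[0,0,0,0,0,0,60]])

```text
t: 5.2
tool_pos: [0.5719, 0.0281, 0.1623]
orientation: [2.065, 1.91, -0.449]
force: [0.5, 0.2, -0.4]
opening: 0.0598
gripper_force: 0.0
```

```bash
python3 - <<'E'
from h import *
s=read_state(); p=s['tool_pos'];print(p,p@PX,p@PY)
w=cam('wrist'); cv2.imwrite('pics/w2.png',cv2.resize(w['frame'][:,:,::-1],(800,600),interpolation=cv2.INTER_CUBIC))
E
```

```text
[0.5719 0.0281 0.1623] 0.5683719006315704 0.06896188799655704
```

View pics/w2.png

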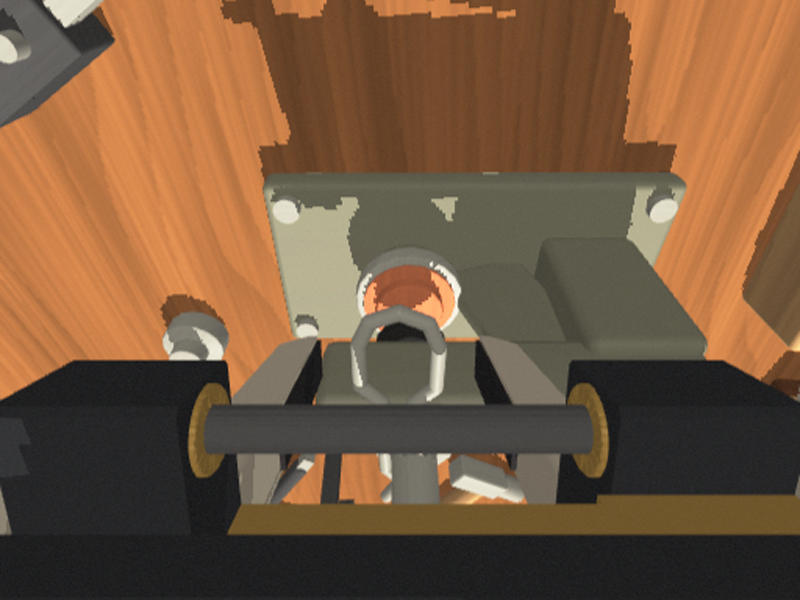

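The loop (355–443) sits midway between the fingers (320 and 478) and level with the pads, so I close.

Request:
move_arm(plan=[[0,0,0,0,0,0.05,45],[0,0,0,0,0,0,25],[0,0,0,0,0,0,25],[0,0,0,0,0,0,25],[0,0,0,0,0,0,25],[0,0,0,0,0,0,25],[0,0,0,0,0,0,25],[0,0,0,0,0,0,25],[0,0,0,0,0,0,25],[0,0,0,0,0,0,25]], force=40)

```text
t: 6.25
tool_pos: [0.5716, 0.0275, 0.1607]
orientation: [2.065, 1.911, -0.449]
force: [0.6, 0.3, 1.2]
opening: 0.035
gripper_force: 40.0
```

Request:
move_arm(plan=[[0,0,0,0.1,0,-0.05,25],[0,0,0,0.15,0,-0.07,25],[0,0,0,0.18,0,-0.085,25],[0,0,0,0.18,0,-0.085,25],[0,0,0,0.18,0,-0.085,25],[0,0,0,0.18,0,-0.085,25],[0,0,0,0.18,0,-0.085,25],[0,0,0,0.18,0,-0.085,25],[0,0,0,0.18,0,-0.085,25],[0,0,0,0.18,0,-0.085,25]])

```text
t: 7.25
tool_pos: [0.5752, 0.0748, 0.1613]
orientation: [2.065, 1.911, -0.449]
force: [-0.1, -0.7, -0.5]
opening: 0.0343
gripper_force: 40.0
```

Request:
move_arm(plan=[[0,0,0,0.18,0,-0.085,25],[0,0,0,0.27,0,-0.13,25],[0,0,0,0.36,0,-0.17,25],[0,0,0,0.36,0,-0.17,25],[0,0,0,0.36,0,-0.17,25],[0,0,0,0.36,0,-0.17,25],[0,0,0,0.36,0,-0.17,25],[0,0,0,0.3,0,-0.14,25],[0,0,0,0,0,0,25],[0,0,0,0,0,0,25]])

```text
t: 8.25
tool_pos: [0.5806, 0.1445, 0.162]
orientation: [2.064, 1.911, -0.45]
force: [-0.5, -0.2, -1.3]
opening: 0.0345
gripper_force: 40.0
```

```bash
python3 - <<'E'
from h import *
import pickle
c=cam('side'); w=cam('wrist'); t=cam('top'); st=read_state(); pickle.dump((c,w,t,st),open('c3.pkl','wb')); print(st['tool_pos'],st['opening'],proj(c,st['tool_pos']))
p=proj(c,st['tool_pos']).astype(int)
im=np.zeros((600,800,3),np.uint8)
im[:,:400]=cv2.resize(c['frame'][p[1]-75:p[1]+75,p[0]-60:p[0]+40],(400,600),interpolation=cv2.INTER_CUBIC)
im[:300,400:]=cv2.resize(w['frame'],(400,300)); q=proj(t,st['tool_pos']).astype(int)
im[300:,400:]=cv2.resize(t['frame'][q[1]-45:q[1]+45,q[0]-60:q[0]+60],(400,300))
cv2.imwrite('pics/c3.png',im[:,:,::-1])
E
```

```text
[0.5805 0.144  0.162 ] 0.03491379914871424 [210.086  197.7607]
```

View pics/c3.png

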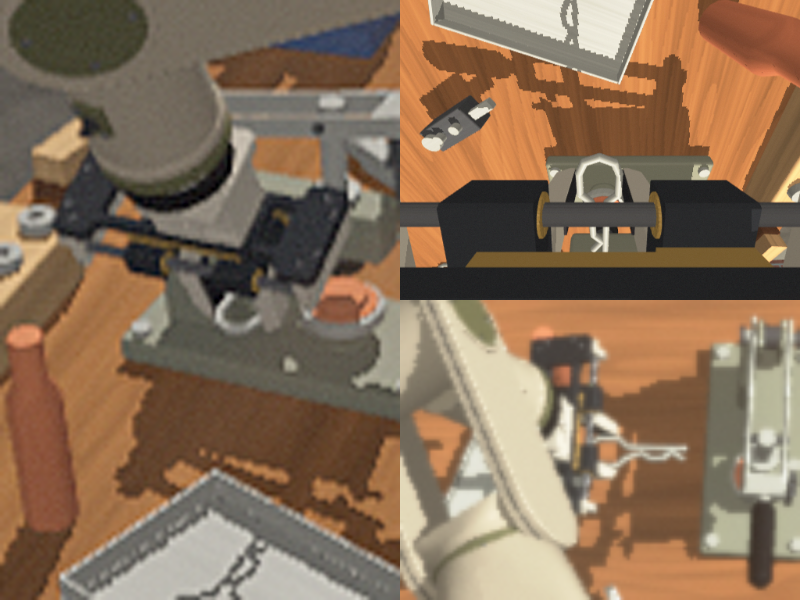

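The composite shows the clip fully out of the pin and held: the top crop has it at (600–686,455), with the press clear to the right. A tube top is near the gripper at (543,330), so I locate the tray and tubes precisely.

```bash
python3 - <<'E'
from h import *
import pickle
t,s=pickle.load(open('c0.pkl','rb')); c,w,t3,st=pickle.load(open('c3.pkl','rb'))
hsv=cv2.cvtColor(t['frame'],cv2.COLOR_RGB2HSV)
m=np.zeros((384,512),np.uint8); m[146:212,174:236]=(hsv[146:212,174:236,1]<60)*255
n,l,stt,_=cv2.connectedComponentsWithStats(m); i=1+stt[1:,4].argmax(); cn=cv2.findContours((l==i).astype(np.uint8),0,2)[0][0]
Q=np.array([ray(t,u,v,.022)[:2]*1000 for u,v in cn[:,0]],np.float32); print('tray',cv2.minAreaRect(Q))
m=((hsv[...,0]<10)|(hsv[...,0]>172))&(hsv[...,1]>130); m=m.astype(np.uint8)*255; m[:,:160]=0;m[150:]=0;m[:110]=0;m[:,240:]=0
n,l,stt,ce=cv2.connectedComponentsWithStats(m)
for i in range(1,n):
    if stt[i,4]>15: v,u=np.nonzero(l==i); k=v<v.min()+5; print('tube top',ray(t,u[k].mean(),v[k].mean()+.5,.158),stt[i])
# clip in wrist depth
P=cloud(w).reshape(-1,3); p=st['tool_pos']; d=P-p; a,b=d@PX,d@PY
k=(abs(a)<.022)&(b>-.1)&(b<.04)&(abs(d[:,2])<.025)
for lo in np.arange(-.1,.04,.01):
    j=k&(b>=lo)&(b<lo+.01)
    if j.any(): print(round(lo,3),j.sum(),a[j].min(),a[j].max(),np.median(d[j,2]))
E
```

```text
tray ((543.6420288085938, 266.58074951171875), (155.4895782470703, 201.78330993652344), 67.23514556884766)
tube top [0.6992 0.3237 0.158 ] [181 127  12  16  92]
tube top [0.6972 0.2045 0.158 ] [213 127  10  15  77]
-0.09 57 -0.008054941123971296 0.00827528609977672 0.0064704549859330995
-0.08 155 -0.00646285955327405 0.008150219676930375 0.005977195783111122
-0.07 186 -0.008204844630972747 0.008681680181924643 0.004784994777531082
-0.06 165 -0.008721359371626991 0.008571040662927682 0.003773903797795075
-0.05 25 -0.007853663060236991 0.008302073645968912 0.0035100321687042135
-0.03 11 -0.005237779068710953 0.0048042887978467525 -0.0019475678566070742
-0.02 343 -0.017862145977185707 0.017467484802725895 -0.0008902818170874183
-0.01 283 -0.017294053314582534 0.017561128636900028 -0.0014965801032806314
-0.0 555 -0.02180104188643832 0.02187029018571611 -0.0026046747858092245
0.01 884 -0.021988498999632566 0.021956693669117004 0.0015663017463340423
0.02 460 -0.021904677302166182 0.021836085738009207 -0.004711231021402015
```

```bash
python3 -c "
from h import *
o=ori(19,-18.7)
plan([.531,.27,.16],o,10)
print();plan([.531,.301,.06],o,6,[.531,.27,.16],o)"
```

```text
[0.12, 0.09, 0.28, 0.45, -0.24, -0.2]
[0.12, 0.09, 0.28, 0.44, -0.25, -0.19]
[0.12, 0.09, 0.28, 0.43, -0.27, -0.18]
[0.12, 0.09, 0.28, 0.43, -0.28, -0.17]
[0.12, 0.09, 0.28, 0.42, -0.3, -0.17]
[0.12, 0.09, 0.28, 0.41, -0.31, -0.16]
[0.12, 0.09, 0.28, 0.41, -0.33, -0.15]
[0.12, 0.09, 0.28, 0.4, -0.34, -0.14]
[0.12, 0.09, 0.28, 0.39, -0.35, -0.13]
[0.12, 0.09, 0.28, 0.38, -0.37, -0.13]

[0.0, 0.0, 0.0, 0.4, -0.08, 0.57]
[0.0, 0.0, 0.0, 0.4, -0.08, 0.57]
[0.0, 0.0, 0.0, 0.4, -0.08, 0.57]
[0.0, 0.0, 0.0, 0.4, -0.08, 0.57]
[0.0, 0.0, 0.0, 0.4, -0.08, 0.57]
[0.0, 0.0, 0.0, 0.4, -0.08, 0.57]
```

Request:
move_arm(plan=[[0.12,0.09,0.28,0.45,-0.24,-0.2,25],[0.12,0.09,0.28,0.44,-0.25,-0.19,25],[0.12,0.09,0.28,0.43,-0.27,-0.18,25],[0.12,0.09,0.28,0.43,-0.28,-0.17,25],[0.12,0.09,0.28,0.42,-0.3,-0.17,25],[0.12,0.09,0.28,0.41,-0.31,-0.16,25],[0.12,0.09,0.28,0.41,-0.33,-0.15,25],[0.12,0.09,0.28,0.4,-0.34,-0.14,25],[0.12,0.09,0.28,0.39,-0.35,-0.13,25],[0.12,0.09,0.28,0.38,-0.37,-0.13,25]])

```text
t: 9.4
tool_pos: [0.5305, 0.2705, 0.1599]
orientation: [2.44, 1.623, -0.418]
force: [-0.4, -1.0, -0.5]
opening: 0.0349
gripper_force: 40.0
```

Request:
move_arm(plan=[[0,0,0,0.4,-0.08,0.5,25],[0,0,0,0.4,-0.08,0.5,25],[0,0,0,0.4,-0.08,0.57,25],[0,0,0,0.4,-0.08,0.57,25],[0,0,0,0.4,-0.08,0.57,25],[0,0,0,0.4,-0.08,0.5,25],[0,0,0,0,0,0.1,25],[0,0,0,0,0,0,25],[0,0,0,0,0,0,25],[0,0,0,0,0,0,25]])

```text
t: 10.4
tool_pos: [0.5312, 0.3026, 0.0634]
orientation: [2.439, 1.625, -0.415]
force: [-0.2, 0.7, -0.9]
opening: 0.0348
gripper_force: 40.0
```

```bash
python3 - <<'E'
from h import *
import pickle
o=ori(19,-18.7)
st=read_state(); p=st['tool_pos']; print(p)
plan([.531,.301,.018],o,7)
w=cam('wrist'); P=cloud(w).reshape(-1,3)
C=R.from_rotvec([0,0,np.radians(-18.7)]); X,Y=C.apply(PX),C.apply(PY)
d=P-p; a,b=d@X,d@Y
k=(abs(a)<.019)&(b>-.1)&(b<.04)&(abs(d[:,2])<.025)
for lo in np.arange(-.1,.04,.01):
    j=k&(b>=lo)&(b<lo+.01)
    if j.any(): print(round(lo,3),j.sum(),a[j].min(),a[j].max(),np.median(d[j,2]))
# floor/rims seen
k=(P[:,2]>.017)&(P[:,2]<.03)&(abs(a)<.2)&(abs(b)<.15); print('rim b',np.percentile(b[k],[1,99]),'a',np.percentile(a[k],[1,99]))
k=(abs(P[:,2]-.003)<.003)&(abs(a)<.08)&(b>-.15)&(b<.15); print('floor',np.median(P[k,2]))
E
```

```text
[0.5312 0.3026 0.0634]
[0.0, 0.0, 0.0, 0.08, 0.0, 0.25]
[0.0, 0.0, 0.0, 0.08, 0.0, 0.25]
[0.0, 0.0, 0.0, 0.08, 0.0, 0.25]
[0.0, 0.0, 0.0, 0.08, 0.0, 0.25]
[0.0, 0.0, 0.0, 0.08, 0.0, 0.25]
[0.0, 0.0, 0.0, 0.08, 0.0, 0.25]
[0.0, 0.0, 0.0, 0.08, 0.0, 0.25]
-0.09 58 -0.007622637690069661 0.008751648615089586 -0.001397428571203549
-0.08 154 -0.0060614851716510165 0.00859696775176394 -0.0011697796606847735
-0.07 191 -0.007966186803101528 0.008955524663126123 -0.0014337855633822644
-0.06 167 -0.008481800168479629 0.008775612684504214 -0.001579066385184194
-0.05 21 -0.007631368201257028 0.007845875157736562 -0.0012513788956632702
-0.03 11 -0.006546636356663894 0.0040722506248086696 -0.003520771677176543
-0.02 343 -0.018020585839568393 0.01727001804830964 -0.002391719385127958
-0.01 297 -0.01746005391542533 0.017482872851967524 -0.001995819563107258
-0.0 506 -0.018937617442054522 0.018880278709354877 -0.0017507454896080361
0.01 634 -0.01898075860282075 0.018969595313365242 -0.0018287553422969144
0.02 363 -0.012943914531576695 0.011818699096397194 -0.003085091425343335
rim b [-0.0996  0.0491] a [-0.0758  0.184 ]
floor 0.002220855563012619
```

Request:
move_arm(plan=[[0,0,0,0.11,0,0.25,25],[0,0,0,0.11,0,0.25,25],[0,0,0,0.11,0,0.25,25],[0,0,0,0.11,0,0.25,25],[0,0,0,0.11,0,0.25,25],[0,0,0,0.11,0,0.25,25],[0,0,0,0.11,0,0.2,25],[0,0,0,0,0,0,25],[0,0,0,0,0,0,25],[0,0,0,0,0,0,25]])

```text
t: 11.45
tool_pos: [0.5316, 0.306, 0.0162]
orientation: [2.438, 1.625, -0.419]
force: [-2.6, -2.8, 6.1]
opening: 0.0346
gripper_force: 43.4
```

Request:
move_arm(plan=[[0,0,0,0,0,-0.05,25],[0,0,0,0,0,0,30],[0,0,0,0,0,0,36],[0,0,0,0,0,0,42],[0,0,0,0,0,0,48],[0,0,0,0,0,0,52],[0,0,0,0,0,0,52],[0,0,0,0,0,-0.2,52],[0,0,0,0,0,-0.4,52],[0,0,0,0,0,-0.8,52]])

```text
t: 12.45
tool_pos: [0.5357, 0.3167, 0.0493]
orientation: [2.438, 1.625, -0.422]
force: [0.2, 0.2, -0.9]
opening: 0.0521
gripper_force: 0.0
```

```bash
python3 - <<'E'
from h import *
st=read_state(); p=st['tool_pos']; print(p,st['force'])
w=cam('wrist'); P=cloud(w).reshape(-1,3)
C=R.from_rotvec([0,0,np.radians(-18.7)]); X,Y=C.apply(PX),C.apply(PY)
d=P-[.5316,.306,0]; a,b=d@X,d@Y
k=(abs(a)<.025)&(b>-.11)&(b<.045)&(P[:,2]>.006)&(P[:,2]<.02)
for lo in np.arange(-.12,.05,.01):
    j=k&(b>=lo)&(b<lo+.01)
    if j.any(): print(round(lo,3),j.sum(),a[j].min(),a[j].max(),np.median(P[j,2]))
# lever next: aim
E
```

```text
[0.5357 0.3167 0.0493] [ 0.1981  0.225  -0.8931]
-0.11 767 -0.02492408061676235 0.024909648179842897 0.013235421933796716
-0.1 2 -0.02448806191456136 -0.0024913420969464046 0.01768901890513122
-0.06 4 -0.0025282294388048747 0.008879787087267756 0.006914574814853065
-0.05 134 -0.008206260910619005 0.009585831882853398 0.008232975589216093
-0.04 152 -0.004889510907287139 0.009433375126528804 0.008099875724968756
-0.03 152 -0.008477476155840914 0.009108250625215003 0.008146892272000723
-0.02 225 -0.017220156931787325 0.017462073087319525 0.00816128054517054
-0.01 180 -0.01786634349669575 0.01794096461767644 0.008216104232817528
-0.0 182 -0.01783675060312652 0.017745368521644374 0.008161391910575733
0.01 229 -0.01705560329695726 0.017226421923254798 0.008178944532754591
0.02 251 -0.013256629269451167 0.013332353984944922 0.008171929616831688
0.04 339 -0.02489944529656319 0.024993427149788406 0.013430022427240932
```

The clip lies flat on the tray floor, with its top at 8 mm all along. Next is the lever.

```bash
python3 - <<'E'
from h import *
st=read_state(); R0=R.from_rotvec(st['orientation']); p=st['tool_pos']-R0.as_matrix()[:,2]*.08
print(st['q']); print((R0.inv().apply(p-st['tool_pos'])/.025))
plan([.451,-.021,.33],ori(0,-90),16,p,R0)
E
```

```text
[ 0.5621  0.6124  1.2527 -0.1869  1.5534  0.9866]
[-0.  -0.  -3.2]
[0.12, 0.17, 0.74, -1.05, 0.12, -0.17]
[0.12, 0.17, 0.74, -1.03, 0.2, -0.19]
[0.12, 0.17, 0.74, -1.01, 0.28, -0.21]
[0.12, 0.17, 0.74, -0.98, 0.35, -0.23]
[0.12, 0.17, 0.74, -0.95, 0.42, -0.26]
[0.12, 0.17, 0.74, -0.91, 0.49, -0.28]
[0.12, 0.17, 0.74, -0.86, 0.56, -0.3]
[0.12, 0.17, 0.74, -0.81, 0.62, -0.32]
[0.12, 0.17, 0.74, -0.75, 0.67, -0.35]
[0.12, 0.17, 0.74, -0.69, 0.72, -0.37]
[0.12, 0.17, 0.74, -0.63, 0.77, -0.39]
[0.12, 0.17, 0.74, -0.56, 0.81, -0.41]
[0.12, 0.17, 0.74, -0.49, 0.85, -0.43]
[0.12, 0.17, 0.74, -0.41, 0.87, -0.45]
[0.12, 0.17, 0.74, -0.34, 0.9, -0.47]
[0.12, 0.17, 0.74, -0.26, 0.91, -0.48]
```

Request:
move_arm(plan=[[0,0,0,0,0,-0.8,52],[0,0,0,0,0,-0.8,30],[0,0,0,0,0,-0.8,10],[0,0,0,0,0,-0.8,0],[0.12,0.17,0.74,-1,0.12,-0.2,0],[0.12,0.17,0.74,-1,0.2,-0.25,0],[0.12,0.17,0.74,-1,0.28,-0.3,0],[0.12,0.17,0.74,-0.98,0.35,-0.3,0],[0.12,0.17,0.74,-0.95,0.42,-0.3,0],[0.12,0.17,0.74,-0.91,0.49,-0.3,0]])

```text
t: 13.5
tool_pos: [0.5122, 0.2083, 0.2093]
orientation: [2.826, 1.029, -0.277]
force: [-0.5, -0.1, 0.5]
opening: 0.0005
gripper_force: 0.0
```

Request:
move_arm(plan=[[0.12,0.17,0.74,-0.86,0.56,-0.32,0],[0.12,0.17,0.74,-0.81,0.62,-0.35,0],[0.12,0.17,0.74,-0.75,0.67,-0.37,0],[0.12,0.17,0.74,-0.69,0.72,-0.39,0],[0.12,0.17,0.74,-0.63,0.77,-0.4,0],[0.12,0.17,0.74,-0.56,0.81,-0.42,0],[0.12,0.17,0.74,-0.49,0.85,-0.43,0],[0.12,0.17,0.74,-0.41,0.87,-0.45,0],[0.12,0.17,0.74,-0.34,0.9,-0.47,0],[0.12,0.17,0.74,-0.26,0.91,-0.48,0]])

```text
t: 14.5
tool_pos: [0.4511, -0.0179, 0.3388]
orientation: [3.131, -0.124, -0.003]
force: [0.8, 0.8, 0.4]
opening: 0.0006
gripper_force: 0.0
```

```bash
python3 - <<'E'
from h import *
import pickle
st=read_state(); print(st['tool_pos'],st['q'],st['force'])
w=cam('wrist'); t=cam('top'); s=cam('side'); pickle.dump((w,t,s,st),open('c4.pkl','wb'))
P=cloud(w); hsv=cv2.cvtColor(w['frame'],cv2.COLOR_RGB2HSV)
k=(P[...,2]>.2)&(P[...,2]<.285)&(P[...,0]<.56)&(P[...,0]>.38)&(abs(P[...,1]+.02)<.04)
a,b,z=P[k]@PX,P[k]@PY,P[k][:,2]
for lo in np.arange(.38,.56,.01):
    j=(a>=lo)&(a<lo+.01)
    if j.any(): print(round(lo,3),j.sum(),b[j].min(),b[j].max(),z[j].max())
im=np.zeros((300,800,3),np.uint8); im[:,:400]=cv2.resize(w['frame'],(400,300)); q=proj(s,[.5,0,.2]).astype(int)
im[:,400:]=cv2.resize(s['frame'][q[1]-70:q[1]+50,q[0]-80:q[0]+80],(400,300)); cv2.imwrite('pics/c4.png',im[:,:,::-1])
plan([.451,-.021,.30],ori(0,-90),5)
E
```

```text
[ 0.4511 -0.0179  0.3388] [-0.1465 -0.2928  1.692  -0.0086  1.7435  1.5019] [0.7913 0.8416 0.418 ]
0.43 146 0.000667505234660907 0.025423470419513712 0.26083498999227495
0.44 342 0.0005604237905148755 0.02532296752297507 0.26089749431962656
0.45 342 0.0005038700776409322 0.025218955695741115 0.258909333618411
0.46 348 0.0005140816998585167 0.025108760133705447 0.25682006043842215
0.47 345 0.0004217385356870174 0.024963842459736412 0.2557537938808948
0.48 350 0.00042312948660182937 0.02482152048988471 0.25368450376476837
0.49 343 0.00023742050520271334 0.024689088571718525 0.25177870532821717
0.5 268 -0.006636919050703562 0.03305834487151298 0.2486751969276749
0.51 624 -0.022036762745949238 0.03462416851651134 0.24330421647247033
0.52 738 -0.022007222510860215 0.034476233838077436 0.2425124112976055
0.53 509 -0.02166443916479643 0.03432011172521513 0.24076050290112477
0.54 324 -0.021212903510534082 0.03418287311691357 0.23874517821006566
0.55 240 -0.02002362744325637 0.03398711452807649 0.2363744652950411
0.56 17 -0.008848113711577172 -0.0044744127644285045 0.23466569622504665
[0.02, 0.0, -0.01, 0.0, 0.02, 0.31]
[0.02, 0.0, -0.01, 0.0, 0.02, 0.31]
[0.02, 0.0, -0.01, 0.0, 0.02, 0.31]
[0.02, 0.0, -0.01, 0.0, 0.02, 0.31]
[0.02, 0.0, -0.01, 0.0, 0.02, 0.31]
```

View pics/c4.png

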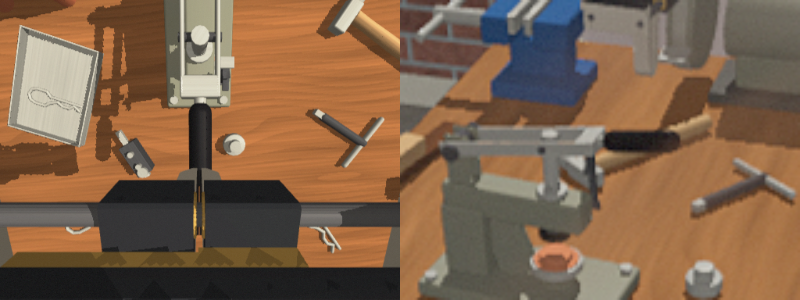

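The wrist view shows the clip flat inside the tray at (55,98) and the black grip straight ahead. Now I line up over the grip point and descend onto it.

Request:
move_arm(plan=[[0.05,0,-0.03,-0.15,0.04,0.3,0],[0.05,0,-0.02,-0.14,0.03,0.3,0],[0,0,0,0,0,0.3,0],[0,0,0,0,0,0.3,0],[0,0,0,0,0,0.3,0],[0,0,0,0,0,0.3,0],[0,0,0,0,0,0.3,0],[0,0,0,0,0,0.2,0],[0,0,0,0,0,0.05,0],[0,0,0,0,0,0,0]], force=20)

```text
t: 15.65
tool_pos: [0.4436, -0.0183, 0.2786]
orientation: [-3.137, 0.111, 0.007]
force: [-0.8, 0.6, 0.4]
opening: 0.0003
gripper_force: 0.0
```

Request:
move_arm(plan=[[0,0,0,0,0,0.1,0],[0,0,0,0,0,0.1,0],[0,0,0,0,0,0.1,0],[0,0,0,0,0,0.1,0],[0,0,0,0,0,0.1,0],[0,0,0,0,0,0.1,0],[0,0,0,0,0,0.1,0],[0,0,0,0,0,0.1,0],[0,0,0,0,0,0,0],[0,0,0,0,0,0,0]])

```text
t: 16.65
tool_pos: [0.4436, -0.0182, 0.2587]
orientation: [-3.137, 0.111, 0.007]
force: [-1.1, -0.2, 1.3]
opening: 0.0007
gripper_force: 0.7
```

Request:
move_arm(plan=[[0,0,0,0,0,0.1,0],[0,0,0,0,0,0.1,0],[0,0,0,0,0,0.1,0],[0,0,0,0,0,0.1,0],[0,0,0,0,0,0.1,0],[0,0,0,0,0,0.1,0],[0,0,0,0,0,0.1,0],[0,0,0,0,0,0.1,0],[0,0,0,0,0,0,0],[0,0,0,0,0,0,0]])

```text
t: 17.65
tool_pos: [0.4435, -0.0181, 0.2384]
orientation: [-3.137, 0.111, 0.007]
force: [0.6, 0.0, 0.4]
opening: 0.0005
gripper_force: 0.0
```

```bash
python3 - <<'E'
from h import *
st=read_state();print(st['force'],st['tool_pos'])
w=cam('wrist');P=cloud(w)
k=(P[...,2]>.15)&(P[...,2]<.285)&(P[...,0]<.56)&(P[...,0]>.38)&(abs(P[...,1]+.02)<.04)
a,b,z=P[k]@PX,P[k]@PY,P[k][:,2]
for lo in np.arange(.45,.54,.01):
    j=(a>=lo)&(a<lo+.01)&(abs(b-.0128)<.015)
    if j.any(): print(round(lo,3),j.sum(),np.percentile(z[j],95))
E
```

```text
[0.6298 0.0192 0.437 ] [ 0.4435 -0.0181  0.2384]
0.45 1454 0.26637809219303205
0.46 645 0.22579605640964928
0.47 680 0.2255053036932638
0.48 685 0.2247651245351015
0.49 682 0.22385033976827465
0.5 517 0.21930721556496993
0.51 925 0.21975942066359871
0.52 938 0.2191449654810086
0.53 207 0.2184323218912524
0.54 198 0.15127009473946776
```

Request:
move_arm(plan=[[0,0,0,0,0,0.04,0],[0,0,0,0,0,0.04,0],[0,0,0,0,0,0.04,0],[0,0,0,0,0,0.04,0],[0,0,0,0,0,0.04,0],[0,0,0,0,0,0.04,0],[0,0,0,0,0,0.04,0],[0,0,0,0,0,0.04,0],[0,0,0,0,0,0,0],[0,0,0,0,0,0,0]])

```text
t: 18.7
tool_pos: [0.4435, -0.0182, 0.2305]
orientation: [-3.137, 0.111, 0.007]
force: [0.1, -1.6, 0.6]
opening: 0.0002
gripper_force: 0.2
```

Request:
move_arm(plan=[[0,0,0,0,0,0.02,0],[0,0,0,0,0,0.02,0],[0,0,0,0,0,0.02,0],[0,0,0,0,0,0.02,0],[0,0,0,0,0,0.02,0],[0,0,0,0,0,0.02,0],[0,0,0,0,0,0.02,0],[0,0,0,0,0,0.02,0],[0,0,0,0,0,0,0],[0,0,0,0,0,0,0]])

```text
t: 19.7
tool_pos: [0.4434, -0.0181, 0.2266]
orientation: [-3.137, 0.111, 0.007]
force: [-3.4, -0.1, 3.9]
opening: 0.0005
gripper_force: 1.8
```

Request:
move_arm(plan=[[0,0,0,0,0,0.02,0],[0,0,0,0,0,0.02,0],[0,0,0,0,0,0.02,0],[0,0,0,0,0,0.02,0],[0,0,0,0,0,0.02,0],[0,0,0,0,0,0.02,0],[0,0,0,0,0,0.02,0],[0,0,0,0,0,0.02,0],[0,0,0,0,0,0,0],[0,0,0,0,0,0,0]])

```text
t: 20.7
tool_pos: [0.4435, -0.0181, 0.2227]
orientation: [-3.137, 0.111, 0.007]
force: [-2.4, 0.8, 1.4]
opening: 0.0004
gripper_force: 1.3
```

Request:
move_arm(plan=[[0,0,0,0,0,0.02,0],[0,0,0,0,0,0.02,0],[0,0,0,0,0,0.02,0],[0,0,0,0,0,0.02,0],[0,0,0,0,0,0.02,0],[0,0,0,0,0,0.02,0],[0,0,0,0,0,0.02,0],[0,0,0,0,0,0.02,0],[0,0,0,0,0,0,0],[0,0,0,0,0,0,0]])

```text
t: 21.7
tool_pos: [0.4434, -0.0181, 0.2187]
orientation: [-3.137, 0.111, 0.007]
force: [-3.1, -0.4, 3.7]
opening: 0.0004
gripper_force: 2.0
```

Request:
move_arm(plan=[[0,0,0,0,0,0.02,0],[0,0,0,0,0,0.02,0],[0,0,0,0,0,0.02,0],[0,0,0,0,0,0.02,0],[0,0,0,0,0,0.02,0],[0,0,0,0,0,0.02,0],[0,0,0,0,0,0.02,0],[0,0,0,0,0,0.02,0],[0,0,0,0,0,0,0],[0,0,0,0,0,0,0]])

```text
t: 22.7
tool_pos: [0.4435, -0.0181, 0.2151]
orientation: [-3.138, 0.111, 0.006]
force: [-4.5, 0.5, 6.8]
opening: 0.0007
gripper_force: 3.5
```

```bash
python3 - <<'E'
from h import *
st=read_state();print(st['force'],st['wrist_torque'],st['tool_pos'])
w=cam('wrist');P=cloud(w)
k=(P[...,2]>.15)&(P[...,2]<.285)&(P[...,0]<.56)&(P[...,0]>.38)&(abs(P[...,1]+.02)<.04)
a,b,z=P[k]@PX,P[k]@PY,P[k][:,2]
for lo in np.arange(.46,.54,.01):
    j=(a>=lo)&(a<lo+.01)&(abs(b-.0128)<.015)
    if j.any(): print(round(lo,3),j.sum(),np.percentile(z[j],95))
s=cam('side'); q=proj(s,[.55,0,.12]).astype(int)
im=cv2.resize(s['frame'][q[1]-50:q[1]+50,q[0]-60:q[0]+60],(720,600),interpolation=cv2.INTER_CUBIC); cv2.imwrite('pics/c5.png',im[:,:,::-1])
E
```

```text
[-4.4949  0.4533  6.7564] [ 0.0022  0.7855 -0.0072] [ 0.4435 -0.0181  0.2151]
0.46 644 0.20494777732315653
0.47 671 0.20531578238698617
0.48 718 0.20564798496156864
0.49 706 0.20531419779158283
0.5 577 0.2025588632945355
0.51 1019 0.20339612038759153
0.52 1037 0.2037911888448774
0.53 184 0.20317269685399406
0.54 298 0.1512537397693115
```

View pics/c5.png

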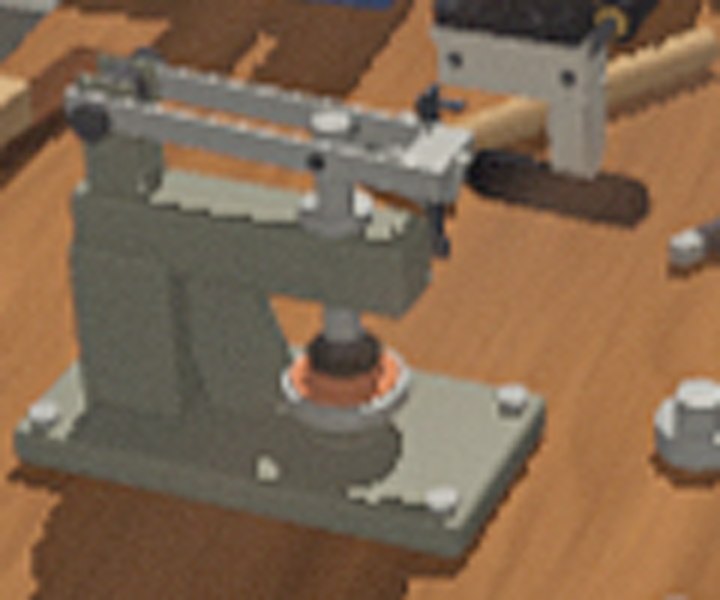

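The foot is just landing on the collar (c5, 345,365) with the fingertips on the grip (575,165). I carry on by feel.

Request:
move_arm(plan=[[0,0,0,0,0,0.025,0],[0,0,0,0,0,0.025,0],[0,0,0,0,0,0.025,0],[0,0,0,0,0,0.025,0],[0,0,0,0,0,0.025,0],[0,0,0,0,0,0.025,0],[0,0,0,0,0,0.025,0],[0,0,0,0,0,0.025,0],[0,0,0,0,0,0,0],[0,0,0,0,0,0,0]])

```text
t: 23.8
tool_pos: [0.4435, -0.0181, 0.2107]
orientation: [-3.138, 0.111, 0.006]
force: [-6.9, -0.0, 11.1]
opening: 0.0007
gripper_force: 5.5
```

Request:
move_arm(plan=[[0,0,0,0,0,0.025,0],[0,0,0,0,0,0.025,0],[0,0,0,0,0,0.025,0],[0,0,0,0,0,0.025,0],[0,0,0,0,0,0.025,0],[0,0,0,0,0,0.025,0],[0,0,0,0,0,0.025,0],[0,0,0,0,0,0.025,0],[0,0,0,0,0,0,0],[0,0,0,0,0,0,0]])

```text
t: 24.8
tool_pos: [0.4436, -0.0181, 0.2066]
orientation: [-3.138, 0.111, 0.005]
force: [-9.0, 0.5, 16.0]
opening: 0.0004
gripper_force: 8.7
```

Request:
move_arm(plan=[[0,0,0,0,0,0.02,0],[0,0,0,0,0,0.02,0],[0,0,0,0,0,0.02,0],[0,0,0,0,0,0.02,0],[0,0,0,0,0,0.02,0],[0,0,0,0,0,0.02,0],[0,0,0,0,0,0.02,0],[0,0,0,0,0,0.02,0],[0,0,0,0,0,0,0],[0,0,0,0,0,0,0]])

```text
t: 25.8
tool_pos: [0.4437, -0.0181, 0.203]
orientation: [-3.138, 0.111, 0.004]
force: [-10.9, -0.7, 19.6]
opening: 0.0006
gripper_force: 10.2
```

19.6 N is inside the firm-clamp band, so I back off upward.

Request:
move_arm(plan=[[0,0,0,0,0,-0.1,0],[0,0,0,0,0,-0.15,0],[0,0,0,0,0,-0.2,0],[0,0,0,0,0,-0.3,0],[0,0,0,0,0,-0.5,0],[0,0,0,0,0,-0.6,0],[0,0,0,0,0,-0.8,0],[0,0,0,0,0,-0.8,0],[0,0,0,0,0,-0.6,0],[0,0,0,0,0,0,0]])

```text
t: 26.8
tool_pos: [0.445, -0.0185, 0.3051]
orientation: [-3.138, 0.111, -0.001]
force: [-0.9, -0.0, 0.0]
opening: 0.0007
gripper_force: 0.0
```

```bash
python3 - <<'E'
from h import *
import pickle
st=read_state();print(st['force'],st['tool_pos'])
w=cam('wrist');P=cloud(w)
k=(P[...,2]>.15)&(P[...,2]<.25)&(P[...,0]<.56)&(P[...,0]>.38)&(abs(P[...,1]+.02)<.04)
a,b,z=P[k]@PX,P[k]@PY,P[k][:,2]
for lo in np.arange(.43,.54,.01):
    j=(a>=lo)&(a<lo+.01)&(abs(b-.0128)<.015)
    if j.any(): print(round(lo,3),j.sum(),np.percentile(z[j],95))
s=cam('side'); t=cam('top'); t0,s0=pickle.load(open('c0.pkl','rb'))
im=np.zeros((600,800,3),np.uint8); q=proj(s,[.55,0,.12]).astype(int)
im[:,:400]=cv2.resize(s['frame'][q[1]-60:q[1]+60,q[0]-40:q[0]+40],(400,600),interpolation=cv2.INTER_CUBIC)
im[:300,400:]=cv2.resize(s['frame'],(400,300)); im[300:,400:]=cv2.resize(t['frame'],(400,300)); cv2.imwrite('pics/c6.png',im[:,:,::-1])
E
```

```text
[-0.9063 -0.0342  0.0198] [ 0.445  -0.0185  0.3051]
0.43 257 0.19763532904388487
0.44 271 0.19823463929528656
0.45 281 0.19886454768039416
0.46 283 0.19950185658402542
0.47 288 0.20009916117217638
0.48 302 0.20060145106869734
0.49 300 0.2005070412101229
0.5 209 0.19798040883663046
0.51 411 0.19913420066917398
0.52 418 0.19975682681458762
0.53 117 0.19912351278338047
0.54 132 0.15135175194884565
```

View pics/c6.png

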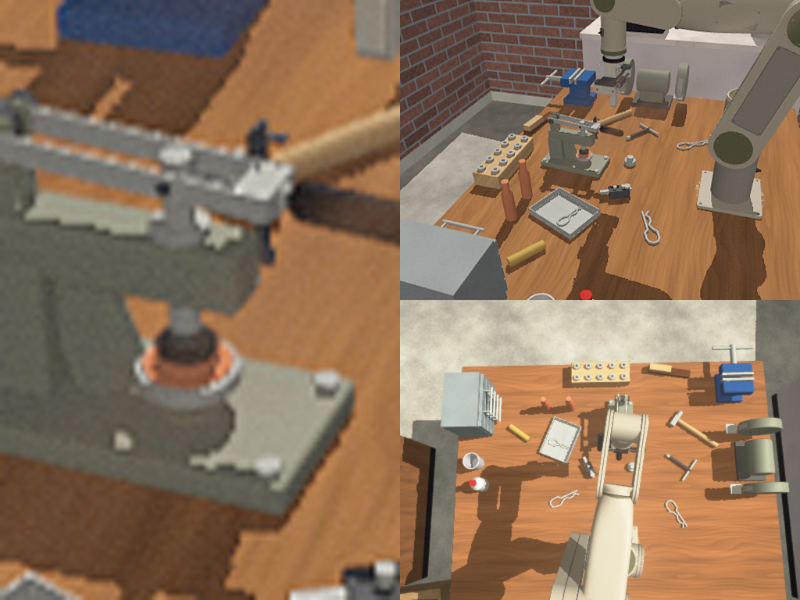

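The lever stays down with the tool clear: the foot sits on the collar (185,345), the clip is in the tray, and nothing else has moved.

```bash
python3 -c "
from plant import *
print(close_job())"
```

```text
the job is handed in; nothing more can be done
None
```

The clip lies flat in the steel tray and the collar is clamped: I pressed the lever once, to 19.6 N, the pawl held it on release after slipping back about 6 mm at the grip, and I handed the job in at about 27 s.

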